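# Clear the trimming chuck and load the next pot

### The arm

A 7-joint arm with a two-finger parallel gripper is mounted at the origin on the work surface. World frame = base frame: x ahead of the robot, y to its left, z up, the work surface at z = 0. Lengths are in m, angles in rad, forces in N, time in s.
With the tool pointing down it reaches from about 0.4 to 0.85 m from the base axis. Payload 10.4 kg.
Tool frame: the origin (TCP) lies on the centre line of the jaws, within the pads' length; the fingertips stand 17 mm ahead of it and the grasp point (between the pads) lies 2 mm behind it (manip.tcp_to_tips is the distance from the TCP to the fingertips, in m); z points along the fingers, x is the direction in which the jaws open and shut, and the axes are right-handed (so a half turn about z gives the same grasp; the last joint's range is limited). The gripper opens to 85 mm and grips with 20 to 120 N. Pads are 22 mm wide; open, the fingers measure 114 mm over their backs; the gripper's body (76 mm by 85 mm) begins 54 mm behind the grasp point. The pads swing forward as they close: fully open they stand 13 mm farther back than shut.
Start: joints at [1.238, 0.332, -0.065, 1.46, 0.022, 1.35, -0.088], TCP at [0.191, -0.595, 0.248] pointing down, gripper open.
Joint ranges: [-2.6, 2.6], [-0.5, 2.12], [-1.47, 1.34], [0.16, 2.42], [-1.27, 4.41], [0.06, 2.06], [-2.6, 2.6]. Speed limits (rad/s): [2.22, 2.22, 2.79, 2.79, 3.14, 3.14, 3.14].

### API

Orientations are given as a unit quaternion [x, y, z, w].
In Python, from workcell import manip gives the robot as it stands.
- The arm moves only by the shell command python3 -m pendant 'ROWS' [FORCE]. ROWS is JSON, a list of rows, each a list of 3 entries, a list of its own where there are three numbers: the shift along the world's x, y, z in cm, then the turn, a rotation vector about the world's x, y, z in degrees, then the closure in counts, from 0 (fully open) to 255 (shut). A call has 1 to 12 rows; each row shifts and turns the pose as measured when the row begins; what a row does not reach is not made up. A row lasts 1/8 s, in which the tool goes at most 62.5 mm and 10.7 degrees, less where a joint would pass 70% of its speed; a pose out of reach is approached as far as the arm can. A call is refused whole if a number of a shift passes 6.25 or a number of a turn 10.7, either way. A call with a gripper value outside its range is refused whole. The fingers move at their own pace and stop on an object; FORCE is the grip in N (left out, the last holds). Time passes only in rows, so rows that do not move let the fingers close. It gives the time, the measured TCP pose, the force and the opening at its end, in the units of the state.
- manip.get_obs(): the state, without advancing time (a new reading comes with each control period).
- manip.camera(name): name is "scene" or "top" or "wrist"; returns a dict with "pixels" (420x560x3 uint8, red, green, blue), "range_z" (420x560 float32, m along the optical axis (not along the pixel's ray), 0 where there is no reading), "K" (3x3 intrinsics, pixels), "dist" ([k1, k2, p1, p2, k3] as OpenCV has them; the pictures are not rectified), "origin" and "rotation" of the camera in the world; the wrist camera has in their place "hand_eye" (4x4, takes a point from camera to tool coordinates, whose origin is the TCP and whose axes are the tool frame's). Camera axes: x right, y down, z forward; pixel columns grow to the right and rows downward; lengths in m; the calibration is good to about 2 mm. A picture is of the moment at which its call begins: read the wrist's pose just before it.
- manip.hand_in(): hands the job in, once; it reports no verdict.
The state is a dict: "clock": time; "joint_pos": joint angles; "joint_velocities": joint speeds; "tau": joint torques, N m; "position": TCP position; "ee_rot": TCP orientation; "ft_force": force on the tool from outside, world axes, zero at the start; "torque": the same for the moment, N m; "grip_width": opening from 0.0 (shut) to 1.0 (fully open).
Only numpy, scipy, OpenCV 4.12 (cv2) and the standard library are available. Lean on these libraries where they do the work, as an engineer would, in place of code of your own. Each camera call takes 0.05 s, during which the arm holds its last target.

### The job

A loop tool has been left lying across the mouth of the clay trimming chuck on the turntable. Lay the tool flat in the dark wooden tray first, then set the yellow-ochre pot (not the dark brown one) gently on the chuck, upside down as it stands now, with its neck fully home in the mouth and its foot upright, and let go of it. Do not drop the pot or tip it over.

Things in the scene. Friction and masses are not known exactly. Their poses are not given: they have to be found in the camera images.
- tool: Loop tool: pale square wooden handle 110 x 18 x 18 mm, brass ferrule and thin wire loop at one end (loop 26 mm wide, its end 97 mm from the handle's middle). About 60 g. At the start it lies level across the chuck's rim, in any direction, its middle within 6 mm of the chuck's axis. Origin: centre of the handle's underside; x along the handle to the loop, z up.
- wheel: Fixed turntable (does not turn) with a clay chuck on its middle. Grey metal head of 95 mm radius, top 45 mm above the table; on it the red-brown chuck, an upright open tube, 100 mm outer and 76 mm inner diameter, its flat rim 100 mm above the table. Origin: on the chuck's axis at table height; z up.
- pot: Ochre pot, 135 mm high, 0.45 kg, upside down on the table. Upwards: neck 52 to 66 mm diameter; flat shoulder at 20 mm, which rests on the chuck's rim once home; belly 112 mm at 55 mm; 52 mm at 106 mm; plain foot to grip, 48 mm diameter, 108 to 135 mm. Origin: centre of underside (neck end); z up, round about z. A brown pot alike, not wanted, stands 150 mm or more off, centre to centre.
- tray: Shallow dark wooden tray, open on top, empty, fixed to the table; outside 250 mm along its x, 180 mm along its y, 28 mm high, walls and floor 5 mm thick. Origin: centre of its underside; z is up.
Not all that is in view belongs to the job. There is more than one size of the pot; the one meant has the size given above.

How it is judged:
By the outcome, as a careful person would: the job done as asked, in the order asked, and still so for the second after the job is handed in, with the robot touching nothing.
It also fails if it takes over 64 s, if anything falls off the work surface, if the arm or the gripper's body presses on something with over 40 N, if the wrist force passes 120 N, or if a joint passes its speed limit or range.

## Working session

There is one attempt and no reset: what is moved stays moved. The work goes in short steps, Python scripts to look and compute and a shell command to move; the robot and the scene stay as the last step left them, time stands still between calls to the robot, and variables do not carry over. Pictures are saved under pics/ and viewed, and the job is handed in when it is done.

```bash
ls; mkdir -p pics; python3 - <<'E'
from workcell import manip
import cv2,numpy as np,pickle
o=manip.get_obs();print(o)
print(manip.tcp_to_tips)
d={}
for n in ["scene","top"]:
    c=manip.camera(n);d[n]=c
    cv2.imwrite(f"pics/{n}0.png",c["pixels"][:,:,::-1]);print(n,c["K"],c["dist"],c["origin"],c["rotation"])
pickle.dump(d,open("c0.pkl","wb"))
E
```

```text
pics
{'clock': 0.0, 'joint_pos': array([ 1.23842992,  0.33286083, -0.06470344,  1.46094568,  0.02159325,
        1.3499059 , -0.08853978]), 'joint_velocities': array([-0.00023186,  0.00134282, -0.00059923, -0.00057155,  0.00010116,
       -0.00137455,  0.00126108]), 'tau': array([ 2.21500754e-04, -6.25436068e+01,  4.90813027e-02, -3.91606271e+01,
        1.63638534e-02,  9.64322680e-03, -1.11696056e-05]), 'position': array([ 0.19041372, -0.59491434,  0.24752073]), 'ee_rot': array([ 8.07718821e-01, -5.89567468e-01, -5.92285348e-04, -3.95615776e-04]), 'ft_force': array([0.12054155, 0.86684039, 0.41228723]), 'torque': array([ 0.02733403, -0.02377631, -0.01768749]), 'grip_width': 1.004261851727874}
0.017
scene [[457.60707624   0.         274.91201456]
 [  0.         457.60707624 209.30824367]
 [  0.           0.           1.        ]] [-0.15747516  0.          0.          0.          0.        ] [ 1.18609907 -0.48810654  0.85638937] [ 0.81337966  0.42182406 -0.19370168 -0.35065317]
top [[483.51254389   0.         274.3117638 ]
 [  0.         483.51254389 211.07341701]
 [  0.           0.           1.        ]] [0.02134795 0.         0.         0.         0.        ] [ 0.25123718 -0.03197949  1.27203886] [-0.69792506  0.71009026 -0.07132698  0.05987404]
```

View pics/scene0.png

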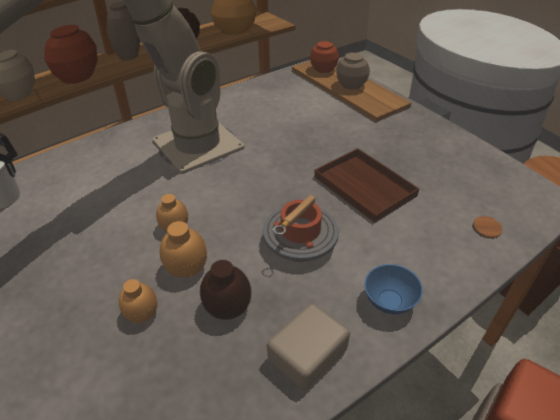

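View pics/top0.png

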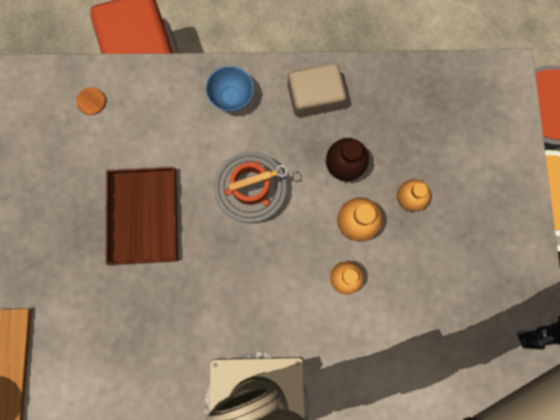

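```bash
cat > h.py <<'E'
import numpy as np,cv2
from scipy.spatial.transform import Rotation as R
def Rm(c):
    r=np.array(c["rotation"]); return r if r.shape==(3,3) else R.from_quat(r).as_matrix()
def rays(c,uv):
    n=cv2.undistortPoints(np.float64(uv).reshape(-1,1,2),c["K"],c["dist"]).reshape(-1,2)
    return np.c_[n,np.ones(len(n))]
def plane(c,uv,z):
    d=rays(c,uv)@Rm(c).T; o=np.array(c["origin"]); return o+d*((z-o[2])/d[:,2])[:,None]
def cloud(c):
    h,w=c["range_z"].shape; u,v=np.meshgrid(np.arange(w),np.arange(h))
    r=rays(c,np.c_[u.ravel(),v.ravel()])*c["range_z"].reshape(-1,1)
    return (r@Rm(c).T+np.array(c["origin"])).reshape(h,w,3)
def circ(P):
    A=np.c_[2*P[:,:2],np.ones(len(P))];s=np.linalg.lstsq(A,(P[:,:2]**2).sum(1),rcond=None)[0]
    return s[:2],np.sqrt(s[2]+s[0]**2+s[1]**2)
E
python3 - <<'E'
import pickle,cv2,numpy as np
from h import *
d=pickle.load(open("c0.pkl","rb"))
for n in ["top","scene"]:
    c=d[n];W=cloud(c);hsv=cv2.cvtColor(c["pixels"],cv2.COLOR_RGB2HSV)
    ok=c["range_z"]>0
    if n=="top": 
        boxes={"bigochre":(330,190,390,245),"small1":(395,175,435,215),"small2":(328,258,368,298),"brown":(322,132,374,186),"tool":(215,155,292,200),"tray":(100,160,185,270)}
    else:
        boxes={"bigochre":(155,218,212,282),"small1":(150,192,194,236),"small2":(115,277,160,325),"brown":(195,258,256,322),"tool":(270,190,325,240),"tray":(310,145,420,220)}
    print(n,'valid',ok.mean(),'table z',np.median(W[250:300,200:300,2]))
    for k,(a,b,e,f) in boxes.items():
        P=W[b:f,a:e].reshape(-1,3)[ok[b:f,a:e].ravel()]; H=hsv[b:f,a:e].reshape(-1,3)[ok[b:f,a:e].ravel()]
        q=P[P[:,2]>0.02]
        zt=np.percentile(P[:,2],99); t=P[P[:,2]>zt-.008]
        print(k,'zmax',zt.round(4),'topmean',t.mean(0).round(4),'ext',np.ptp(t,0).round(3),'all ext',np.ptp(q,0).round(3),q.min(0).round(3),q.max(0).round(3))
c=d["top"];im=c["pixels"][150:240,200:440]
cv2.imwrite("pics/crop1.png",cv2.resize(im,None,fx=3.3,fy=3.3,interpolation=cv2.INTER_CUBIC)[:,:,::-1])
E
```

```text
top valid 0.9960034013605442 table z -0.0007078224099230646
bigochre zmax 0.1376 topmean [ 0.4547 -0.27    0.1349] ext [0.047 0.048 0.012] all ext [0.11  0.106 0.11 ] [ 0.399 -0.321  0.032] [ 0.509 -0.215  0.142]
small1 zmax 0.1038 topmean [ 0.5179 -0.4164  0.1011] ext [0.034 0.037 0.012] all ext [0.08  0.083 0.086] [ 0.476 -0.458  0.022] [ 0.556 -0.375  0.108]
small2 zmax 0.104 topmean [ 0.3076 -0.2324  0.1009] ext [0.034 0.034 0.01 ] all ext [0.08  0.082 0.074] [ 0.267 -0.273  0.032] [ 0.348 -0.191  0.106]
brown zmax 0.1372 topmean [ 0.6133 -0.2461  0.1345] ext [0.049 0.047 0.01 ] all ext [0.11  0.108 0.106] [ 0.557 -0.299  0.034] [ 0.667 -0.191  0.14 ]
tool zmax 0.1197 topmean [0.5468 0.0006 0.1166] ext [0.06  0.143 0.012] all ext [0.133 0.186 0.089] [ 0.502 -0.086  0.034] [0.635 0.1   0.124]
tray zmax 0.0292 topmean [0.4808 0.2958 0.0263] ext [0.256 0.19  0.013] all ext [0.256 0.19  0.014] [0.354 0.199 0.02 ] [0.61  0.389 0.034]
scene valid 0.9959863945578231 table z 0.0012464737972440743
bigochre zmax 0.1356 topmean [ 0.4657 -0.2711  0.1336] ext [0.18  0.049 0.011] all ext [0.315 0.123 0.118] [ 0.301 -0.325  0.021] [ 0.616 -0.202  0.138]
small1 zmax 0.1359 topmean [ 0.4605 -0.27    0.1339] ext [0.049 0.049 0.01 ] all ext [0.196 0.104 0.118] [ 0.289 -0.294  0.021] [ 0.485 -0.19   0.138]
small2 zmax 0.1029 topmean [ 0.5246 -0.4167  0.1007] ext [0.039 0.035 0.01 ] all ext [0.07  0.082 0.085] [ 0.495 -0.457  0.02 ] [ 0.566 -0.376  0.105]
brown zmax 0.1365 topmean [ 0.6211 -0.246   0.1343] ext [0.048 0.047 0.011] all ext [0.181 0.11  0.119] [ 0.494 -0.302  0.02 ] [ 0.675 -0.193  0.139]
tool zmax 0.1187 topmean [ 0.5557 -0.0049  0.1162] ext [0.066 0.145 0.01 ] all ext [0.156 0.185 0.08 ] [ 0.458 -0.086  0.041] [0.614 0.098 0.121]
tray zmax 0.0995 topmean [0.5615 0.0451 0.1031] ext [0.065 0.038 0.028] all ext [0.259 0.37  0.1  ] [0.358 0.021 0.02 ] [0.617 0.39  0.12 ]
```

View pics/crop1.png

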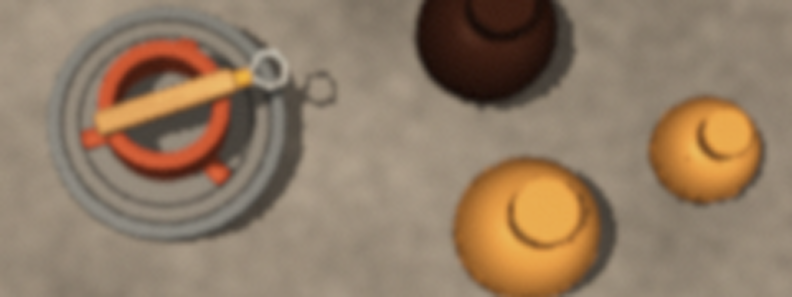

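Candidates for the pot in the top view are: big ochre (360,218), 135 mm high with a 48 mm foot; small ochre (413,195) and small ochre (347,278), both about 103 mm high; and brown (347,160). I choose (360,218), and the crop confirms it. The tool lies across the red chuck at about (253,182) with its loop at (282,170), and the mark at (297,176) is the loop's shadow. The tray is at (142,216). The top and scene cameras disagree by about 6 mm in x, so I'll refine with the wrist camera.

```bash
python3 -m pendant '[[[3,5,0.4],[0,0,7.3],0],[[3,5,0.4],[0,0,7.3],0],[[3,5,0.4],[0,0,7.3],0],[[3,5,0.4],[0,0,7.3],0],[[3,5,0.4],[0,0,7.3],0],[[3,5,0.4],[0,0,7.3],0],[[3,5,0.4],[0,0,7.3],0],[[3,5,0.4],[0,0,7.3],0],[[3,5,0.4],[0,0,7.3],0],[[3,5,0.4],[0,0,7.3],0]]'
python3 - <<'E'
import pickle
from h import *
c=pickle.load(open("c0.pkl","rb"))
for n,b in (("top",(215,155,292,205)),("scene",(265,190,325,245))):
    k=c[n];hsv=cv2.cvtColor(k["pixels"],cv2.COLOR_RGB2HSV);W=cloud(k)
    m=np.zeros(W.shape[:2],bool);m[b[1]:b[3],b[0]:b[2]]=1
    t=m&(hsv[...,0]>=9)&(hsv[...,0]<25)&(hsv[...,1]>80)&(hsv[...,2]>120)
    v,u=np.nonzero(t);P=plane(k,np.c_[u,v],.118)
    r=cv2.minAreaRect(np.float32(P[:,:2]*1000));print(n,len(P),r)
E
```

```text
clock: 1.35
position: [0.4922, -0.0805, 0.2851]
ee_rot: [1.0, 0.023, -0.003, 0.002]
ft_force: [1.3, 0.7, -0.0]
grip_width: 1.004
top 469 ((543.0921630859375, 5.8629913330078125), (104.64959716796875, 109.15605926513672), 65.4523696899414)
scene 237 ((552.5157470703125, -1.4319953918457031), (17.22238540649414, 122.07942199707031), 19.06858253479004)
```

```bash
python3 -m pendant '[[[2.5,4,0],[0,0,7],0],[[2.5,4,0],[0,0,7],0],[[0,0,0],[0,0,0],0]]'
cat > look.py <<'E'
import sys,pickle
from h import *
from workcell import manip
o=manip.get_obs();c=dict(manip.camera("wrist"))
T=np.eye(4);T[:3,:3]=R.from_quat(o["ee_rot"]).as_matrix();T[:3,3]=o["position"]
G=T@np.array(c["hand_eye"]);c["origin"]=G[:3,3];c["rotation"]=G[:3,:3]
pickle.dump((o,c),open(sys.argv[1]+".pkl","wb"));cv2.imwrite("pics/%s.png"%sys.argv[1],c["pixels"][:,:,::-1])
print(o["clock"],o["position"].round(4),R.from_quat(o["ee_rot"]).as_matrix().round(3).tolist(),o["ft_force"].round(2),o["joint_pos"].round(2),o["grip_width"]);print(G.round(3).tolist())
E
python3 look.py w1
```

```text
clock: 1.72
position: [0.544, 0.0073, 0.2847]
ee_rot: [0.988, 0.153, -0.002, 0.001]
ft_force: [-1.0, -0.4, 1.0]
grip_width: 1.001
1.725 [0.544  0.0073 0.2847] [[0.953, 0.302, -0.005], [0.302, -0.953, -0.003], [-0.005, 0.001, -1.0]] [-1.02 -0.37  0.99] [ 0.54  0.21 -0.74  1.59  0.14  1.41  0.1 ] 1.000902009287291
[[0.953, 0.291, 0.079, 0.524], [0.302, -0.915, -0.268, 0.076], [-0.006, 0.279, -0.96, 0.411], [0.0, 0.0, 0.0, 1.0]]
```

View pics/w1.png

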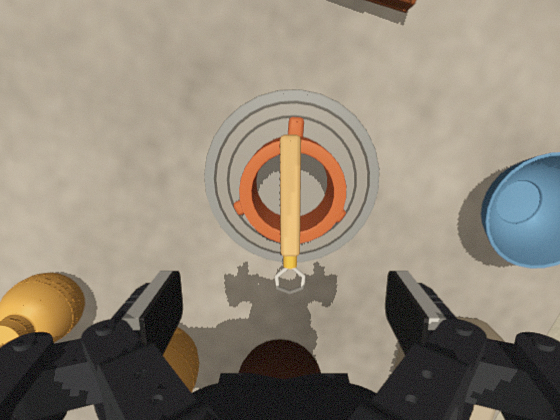

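The handle runs vertically from (290,137) to (290,255), with the loop at (290,280). The chuck's ring is centred near (293,190).

```bash
cat > meas.py <<'E'
import sys,pickle
from h import *
o,k=pickle.load(open(sys.argv[1]+".pkl","rb"))
hsv=cv2.cvtColor(k["pixels"],cv2.COLOR_RGB2HSV);W=cloud(k)
for p in [(200,290),(150,290),(125,296),(245,275),(170,340)]: print(p,hsv[p],W[p].round(3))
t=(hsv[...,0]>=14)&(hsv[...,0]<25)&(hsv[...,1]>60)&(hsv[...,1]<160)&(hsv[...,2]>130)&(W[...,2]>.108)&(W[...,2]<.13)
t[270:]=0
v,u=np.nonzero(t);P=plane(k,np.c_[u,v],.118);print('handle',len(P),cv2.minAreaRect(np.float32(P[:,:2]*1000)), W[t].mean(0))
r=((hsv[...,0]<=12)|(hsv[...,0]>175))&(hsv[...,1]>150)&(abs(W[...,2]-.1)<.006)
r[270:]=0
v,u=np.nonzero(r);P=plane(k,np.c_[u,v],.1)[:,:2]
c=P.mean(0)
for i in range(3):
    d=np.hypot(*(P-c).T);a=np.arctan2(*(P-c).T)
    out=[];inn=[]
    for s in np.arange(-np.pi,np.pi,.1):
        m=(a>=s)&(a<s+.1)&(d<.06)
        if m.sum()>8: out.append(P[m][d[m].argmax()]);inn.append(P[m][d[m].argmin()])
    co,ro=circ(np.array(out));ci,ri=circ(np.array(inn));c=co
    print('rim out',co.round(4),ro.round(4),'in',ci.round(4),ri.round(4),len(out))
cc=W[r];print('rim z',np.median(cc[:,2]), 'table z',np.median(W[20:60,50:250,2]))
E
python3 meas.py w1
```

```text
(200, 290) [ 19 120 228] [0.549 0.008 0.118]
(150, 290) [ 18 118 229] [0.536 0.049 0.118]
(125, 296) [ 10 160 219] [0.537 0.069 0.055]
(245, 275) [ 21  34 171] [ 0.556 -0.064  0.046]
(170, 340) [ 10 172 215] [0.585 0.044 0.1  ]
handle 2477 ((550.5775146484375, 3.6325225830078125), (17.510583877563477, 121.43513488769531), 17.384807586669922) [0.54799535 0.01132661 0.11784404]
rim out [0.5507 0.0108] 0.0492 in [0.5505 0.0113] 0.0374 56
rim out [0.5507 0.0108] 0.0492 in [0.5504 0.0115] 0.0373 55
rim out [0.5507 0.0108] 0.0492 in [0.5504 0.0115] 0.0373 55
rim z 0.1003143642918109 table z 0.0005912859908484003
```

```bash
python3 -m pendant '[[[0.5,0.15,-3],[0,0,0],130],[[0,0,-4],[0,0,0],130],[[0,0,-4],[0,0,0],130],[[0,0,-3],[0,0,0],130],[[0,0,-1],[0,0,0],130]]' 30
python3 look.py w2
```

```text
clock: 2.4
position: [0.547, -0.0009, 0.1307]
ee_rot: [0.99, 0.144, -0.003, 0.004]
ft_force: [-0.5, 0.1, -0.2]
grip_width: 0.492
2.4 [ 0.547  -0.0009  0.1307] [[0.958, 0.285, -0.005], [0.285, -0.958, -0.008], [-0.007, 0.007, -1.0]] [-0.45  0.15 -0.18] [ 0.51  0.35 -0.7   1.78  0.25  1.12  0.01] 0.4916320923363908
[[0.959, 0.275, 0.074, 0.528], [0.285, -0.918, -0.275, 0.068], [-0.007, 0.284, -0.959, 0.256], [0.0, 0.0, 0.0, 1.0]]
```

View pics/w2.png

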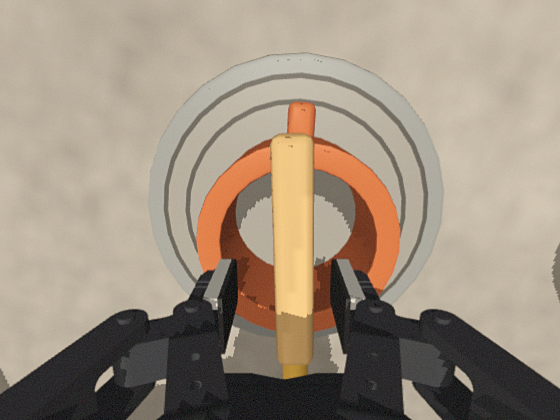

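The handle spans from (292,140) to (295,360) between the jaws. The TCP has drifted 10 mm toward the loop, so I'll correct that and then descend.

```bash
python3 -m pendant '[[[0.2,1.0,0],[0,0,0.8],130],[[0,0,-1],[0,0,0],130],[[0,0,-1],[0,0,0],130],[[0,0,0],[0,0,0],130]]' 30
python3 look.py w3; python3 meas.py w3 | grep handle
```

```text
clock: 2.95
position: [0.5507, 0.0093, 0.112]
ee_rot: [0.989, 0.151, -0.001, 0.004]
ft_force: [-0.0, 0.4, 0.7]
grip_width: 0.487
2.95 [0.5507 0.0093 0.112 ] [[0.955, 0.298, -0.001], [0.298, -0.954, -0.009], [-0.003, 0.008, -1.0]] [-0.04  0.36  0.68] [ 0.48  0.38 -0.7   1.79  0.28  1.08 -0.01] 0.4870088745461761
[[0.955, 0.287, 0.082, 0.53], [0.298, -0.914, -0.274, 0.078], [-0.004, 0.286, -0.958, 0.238], [0.0, 0.0, 0.0, 1.0]]
handle 5155 ((538.2755126953125, 42.543800354003906), (17.486713409423828, 41.79241943359375), 17.70932388305664) [0.5380964  0.0430063  0.11784991]
```

View pics/w3.png

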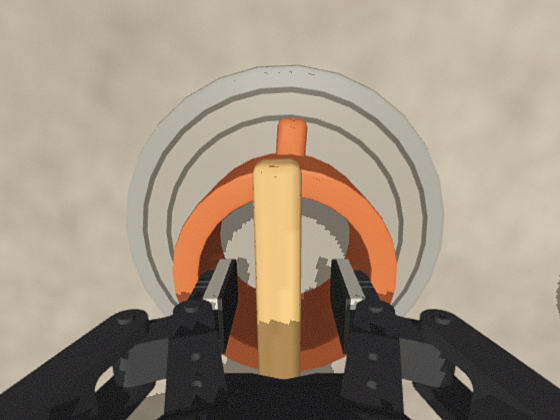

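The jaws straddle the handle, which is about 2 mm to the left of centre. I'll centre and close.

```bash
python3 -m pendant '[[[-0.2,-0.05,0],[0,0,0],150],[[0,0,0],[0,0,0],255],[[0,0,0],[0,0,0],255],[[0,0,0],[0,0,0],255],[[0,0,0],[0,0,0],255]]' 40
python3 -m pendant '[[[0,0,1],[0,0,0],255],[[0,0,3],[0,0,0],255],[[0,0,4],[0,0,0],255]]'
python3 look.py w4
python3 - <<'E'
import pickle
from h import *
k=pickle.load(open("c0.pkl","rb"))
for n,b in (("top",(95,155,190,275)),("scene",(305,140,425,222))):
    c=k[n];W=cloud(c);hsv=cv2.cvtColor(c["pixels"],cv2.COLOR_RGB2HSV)
    t=((hsv[...,0]<15)|(hsv[...,0]>170))&(hsv[...,1]>110)&(hsv[...,2]<160);m=np.zeros_like(t);m[b[1]:b[3],b[0]:b[2]]=1
    t&=m&(W[...,2]>.018)&(W[...,2]<.04)
    v,u=np.nonzero(t);P=plane(c,np.c_[u,v],.028)[:,:2]
    print(n,cv2.minAreaRect(np.float32(P*1000)))
E
```

```text
clock: 3.62
position: [0.549, 0.0085, 0.113]
ee_rot: [0.989, 0.151, -0.0, 0.005]
ft_force: [-0.2, 0.5, -0.3]
grip_width: 0.201
clock: 4.0
position: [0.5472, 0.0085, 0.1935]
ee_rot: [0.989, 0.151, -0.003, 0.004]
ft_force: [0.8, -0.0, -0.9]
grip_width: 0.203
4.0 [0.5472 0.0085 0.1935] [[0.955, 0.298, -0.005], [0.298, -0.954, -0.008], [-0.007, 0.007, -1.0]] [ 0.82 -0.03 -0.86] [ 0.52  0.28 -0.73  1.71  0.2   1.23  0.05] 0.2028006155119037
[[0.955, 0.288, 0.078, 0.527], [0.298, -0.915, -0.274, 0.078], [-0.008, 0.284, -0.959, 0.319], [0.0, 0.0, 0.0, 1.0]]
top ((481.42230224609375, 292.2191162109375), (248.57449340820312, 180.46148681640625), 2.3180112838745117)
scene ((487.66656494140625, 290.7739562988281), (247.6980743408203, 175.64437866210938), 2.9527955055236816)
```

View pics/w4.png

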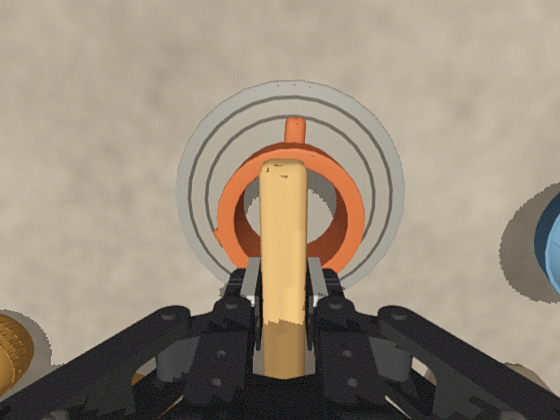

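The tool is held, with the jaws shut to 17 mm on the handle from (283,165) to (283,375). Next I carry it to the tray.

```bash
python3 -m pendant '[[[-1.1,3.5,0],[0,0,9.4],255],[[-1.1,3.5,0],[0,0,9.4],255],[[-1.1,3.5,0],[0,0,9.4],255],[[-1.1,3.5,0],[0,0,9.4],255],[[-1.1,3.5,0],[0,0,9.4],255],[[-1.1,3.5,0],[0,0,9.4],255],[[-1.1,3.5,0],[0,0,9.4],255],[[-1.1,3.5,0],[0,0,9.4],255],[[0,0,0],[0,0,0],255]]'
python3 look.py w5
```

```text
clock: 5.18
position: [0.4595, 0.2976, 0.2072]
ee_rot: [0.676, 0.737, 0.009, 0.004]
ft_force: [0.5, 0.8, -1.1]
grip_width: 0.201
5.175 [0.4595 0.2976 0.2072] [[-0.086, 0.996, 0.018], [0.996, 0.086, 0.008], [0.006, 0.018, -1.0]] [ 0.47  0.77 -1.15] [ 0.24  0.35 -1.07  1.7   0.33  1.27  0.75] 0.20146717809741163
[[-0.086, 0.952, 0.293, 0.387], [0.996, 0.08, 0.031, 0.291], [0.006, 0.295, -0.955, 0.332], [0.0, 0.0, 0.0, 1.0]]
```

View pics/w5.png

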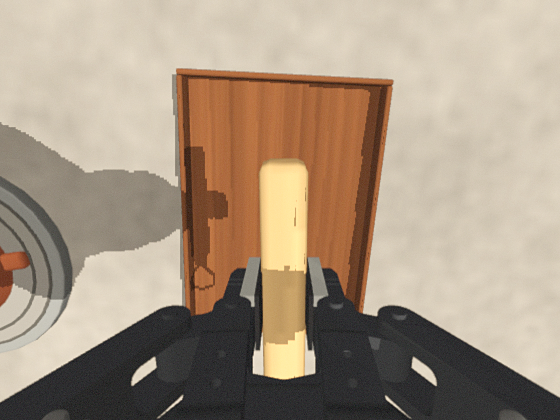

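```bash
python3 -m pendant '[[[0,-0.3,-3],[-0.4,1,-1],255],[[0,0,-4],[0,0,-1],255],[[0,0,-4],[0,0,0],255],[[0,0,-3],[0,0,0],255],[[0,0,0],[0,0,0],255]]'
python3 - <<'E'
import pickle
from h import *
o,k=pickle.load(open("w5.pkl","rb"))
print(plane(k,[(178,70),(391,82)],.028).round(4))
from workcell import manip
o=manip.get_obs();print(R.from_quat(o["ee_rot"]).as_matrix().round(3).tolist())
E
```

```text
clock: 5.85
position: [0.4651, 0.2862, 0.0647]
ee_rot: [0.697, 0.717, 0.0, 0.003]
ft_force: [0.1, 0.5, -0.8]
grip_width: 0.202
[[0.3654 0.2046 0.028 ]
 [0.3593 0.3798 0.028 ]]
[[-0.028, 1.0, 0.004], [1.0, 0.028, -0.004], [-0.004, 0.004, -1.0]]
```

```bash
python3 -m pendant '[[[0,0.4,-2.5],[0,0,0],255],[[0,0,-1],[0,0,0],255],[[0,0,-0.4],[0,0,0],255],[[0,0,0],[0,0,0],255]]'
```

```text
clock: 6.35
position: [0.4692, 0.2895, 0.0301]
ee_rot: [0.699, 0.715, 0.003, 0.005]
ft_force: [-0.6, 0.3, 0.1]
grip_width: 0.203
```

```bash
python3 -m pendant '[[[0,0,-0.5],[0,0,0],255],[[0,0,-0.1],[0,0,0],255]]'; python3 -m pendant '[[[0,0,-0.3],[0,0,0],255],[[0,0,0],[0,0,0],255]]'
```

```text
clock: 6.6
position: [0.47, 0.2897, 0.025]
ee_rot: [0.699, 0.715, 0.004, 0.005]
ft_force: [-0.7, -0.6, -0.3]
grip_width: 0.2
clock: 6.85
position: [0.4702, 0.29, 0.0226]
ee_rot: [0.699, 0.715, 0.004, 0.005]
ft_force: [-1.4, -0.3, 3.2]
grip_width: 0.197
```

```bash
python3 -m pendant '[[[0,0,0],[0,0,0],150],[[0,0,0],[0,0,0],150],[[0,0,2],[0,0,0],150],[[0,0,5],[0,0,0],150],[[-1,-2,6],[0,0,0],0],[[-1,-2,4],[0,0,0],0]]'
python3 look.py w6;python3 - <<'E'
from workcell import manip
import cv2,pickle
d={}
for n in("top","scene"):
    d[n]=c=manip.camera(n);cv2.imwrite(f"pics/{n}1.png",c["pixels"][:,:,::-1])
pickle.dump(d,open("c1.pkl","wb"))
E
```

```text
clock: 7.6
position: [0.4481, 0.2513, 0.1961]
ee_rot: [0.698, 0.716, 0.003, 0.004]
ft_force: [0.4, -1.1, 0.3]
grip_width: 0.822
7.6 [0.4481 0.2513 0.1961] [[-0.026, 1.0, 0.009], [1.0, 0.026, -0.001], [-0.001, 0.009, -1.0]] [ 0.41 -1.14  0.26] [ 0.35  0.28 -1.08  1.78  0.27  1.23  0.79] 0.822274704566468
[[-0.025, 0.958, 0.286, 0.377], [1.0, 0.025, 0.005, 0.25], [-0.002, 0.286, -0.958, 0.322], [0.0, 0.0, 0.0, 1.0]]
```

View pics/w6.png

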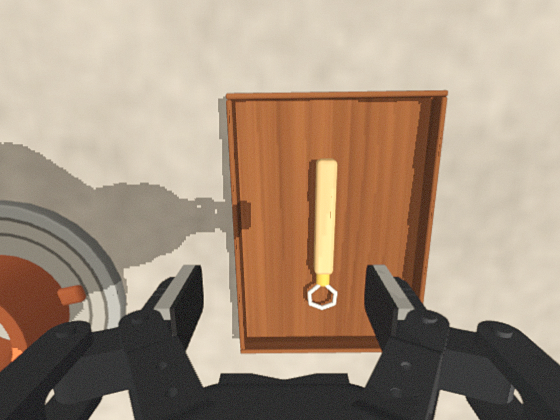

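View pics/scene1.png

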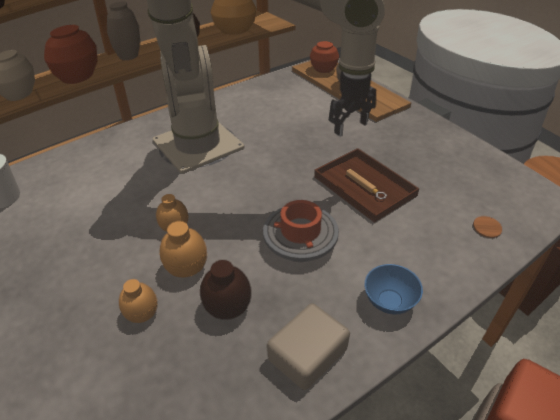

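The tool lies flat in the tray, with the handle from (326,160) to (322,270) and the loop at (322,296) in the wrist view. Nothing else was moved. Next is the pot.

```bash
python3 -m pendant '[[[0.3,-5,1.5],[0,0,-9],0],[[0.3,-5,1.5],[0,0,-9],0],[[0.3,-5,1.5],[0,0,-9],0],[[0.3,-5,1.5],[0,0,-9],0],[[0.3,-5,1.5],[0,0,-9],0],[[0,-5,1],[0,0,-9],0],[[0,-5,0],[0,0,-9],0],[[0,-5,0],[0,0,-9],0],[[0,-5,0],[0,0,-9],0],[[0,-5,0],[0,0,-9],0],[[0,0,0],[0,0,0],0]]'
python3 look.py w7
```

```text
clock: 9.12
position: [0.4594, -0.2598, 0.281]
ee_rot: [1.0, -0.009, -0.002, 0.003]
ft_force: [-0.3, 1.1, -0.3]
grip_width: 0.995
9.125 [ 0.4594 -0.2598  0.281 ] [[1.0, -0.018, -0.004], [-0.018, -1.0, -0.007], [-0.004, 0.007, -1.0]] [-0.27  1.07 -0.35] [ 0.99  0.15 -0.63  1.64  0.1   1.38  0.34] 0.99523618360888
[[1.0, -0.016, -0.009, 0.461], [-0.018, -0.958, -0.285, -0.188], [-0.004, 0.285, -0.959, 0.407], [0.0, 0.0, 0.0, 1.0]]
```

View pics/w7.png

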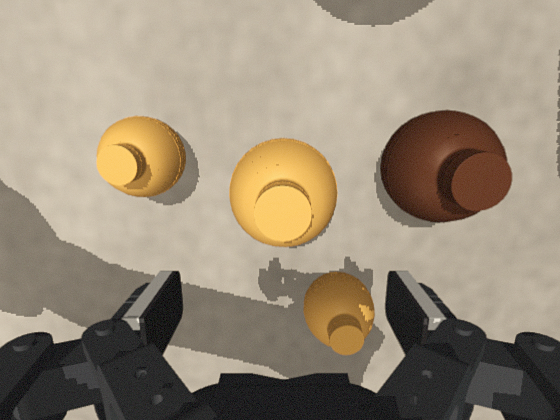

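The wanted pot's foot is centred at about (282,213). A small ochre pot is at (122,165) and another at (347,335), with the brown one at (480,182).

```bash
cat > foot.py <<'E'
import sys,pickle
from h import *
o,k=pickle.load(open(sys.argv[1]+".pkl","rb"));zt=float(sys.argv[2]);x0,y0=float(sys.argv[3]),float(sys.argv[4])
W=cloud(k);t=(abs(W[...,2]-zt)<.005)&(np.hypot(W[...,0]-x0,W[...,1]-y0)<.045)
t=cv2.morphologyEx(np.uint8(t),cv2.MORPH_OPEN,np.ones((3,3),np.uint8))
cs,_=cv2.findContours(t,cv2.RETR_EXTERNAL,cv2.CHAIN_APPROX_NONE);cn=max(cs,key=cv2.contourArea).reshape(-1,2)
z=np.median(W[...,2][t>0]);P=plane(k,cn,zt);c,r=circ(P);print('foot',c.round(4),'r',r.round(4),'z',z.round(4),'cloudmean',W[t>0].mean(0).round(4))
Q=W[t>0];A=np.c_[Q[:,:2]-c,np.ones(len(Q))];print('slope deg',np.degrees(np.linalg.lstsq(A,Q[:,2],rcond=None)[0][:2]).round(2))
d=c-o["position"][:2];print('delta cm',(d*100).round(2),'z',o["position"][2])
E
python3 foot.py w7 .135 .458 -.27
```

```text
foot [ 0.4579 -0.2673] r 0.0237 z 0.1355 cloudmean [ 0.4579 -0.2667  0.1355]
slope deg [-0.08 -0.47]
delta cm [-0.16 -0.75] z 0.2809534385985999
```

```bash
python3 -m pendant '[[[-0.15,-0.75,-2],[0.4,-0.2,0],0],[[0,0,-3],[0,0,0],0],[[0,0,-3],[0,0,0],0],[[0,0,-1],[0,0,0],0],[[0,0,0],[0,0,0],0]]'
python3 look.py w8;python3 foot.py w8 .135 .458 -.267
```

```text
clock: 9.8
position: [0.4611, -0.2572, 0.1896]
ee_rot: [1.0, 0.001, 0.0, -0.002]
ft_force: [-0.6, 0.2, 0.2]
grip_width: 1.0
9.8 [ 0.4611 -0.2572  0.1896] [[1.0, 0.003, 0.001], [0.003, -1.0, 0.003], [0.001, -0.003, -1.0]] [-0.58  0.17  0.21] [ 0.98  0.22 -0.63  1.77  0.13  1.2   0.32] 1.0001667068530544
[[1.0, 0.003, 0.001, 0.461], [0.003, -0.961, -0.275, -0.186], [0.001, 0.275, -0.961, 0.316], [0.0, 0.0, 0.0, 1.0]]
foot [ 0.4579 -0.2672] r 0.024 z 0.1355 cloudmean [ 0.4579 -0.2664  0.1354]
slope deg [-0.08 -0.67]
delta cm [-0.32 -1.  ] z 0.18963098383995702
```

View pics/w8.png

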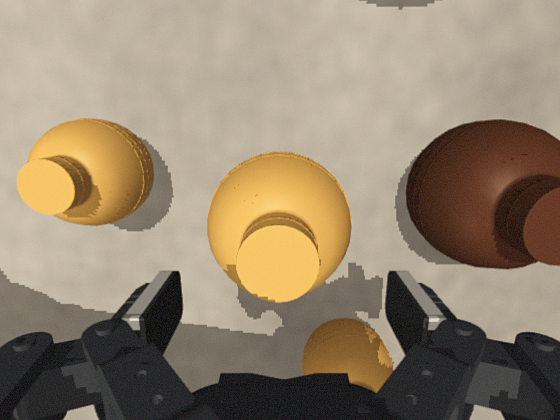

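The foot fit is consistent at (0.4579, -0.2672), radius 24 mm, seen at (278,262). I'll centre on it and descend in smaller steps, since fast descents make it drift.

```bash
python3 -m pendant '[[[-0.3,-1,0],[0,0,0],0],[[0,0,-1.5],[0,0,0],0],[[0,0,-1.5],[0,0,0],0],[[0,0,-1.5],[0,0,0],0],[[0,0,0],[0,0,0],0]]'
python3 look.py w9;python3 foot.py w9 .135 .458 -.267
```

```text
clock: 10.48
position: [0.4585, -0.2684, 0.1435]
ee_rot: [1.0, 0.001, 0.002, -0.001]
ft_force: [0.4, 0.0, -0.0]
grip_width: 0.997
10.475 [ 0.4585 -0.2684  0.1435] [[1.0, 0.003, 0.003], [0.003, -1.0, 0.001], [0.003, -0.001, -1.0]] [ 0.41  0.04 -0.01] [ 0.98  0.27 -0.61  1.81  0.17  1.11  0.32] 0.9970767203236154
[[1.0, 0.002, 0.003, 0.458], [0.003, -0.961, -0.277, -0.197], [0.003, 0.277, -0.961, 0.27], [0.0, 0.0, 0.0, 1.0]]
foot [ 0.4579 -0.2675] r 0.0242 z 0.1356 cloudmean [ 0.4579 -0.2664  0.1355]
slope deg [-0.02 -0.93]
delta cm [-0.06  0.09] z 0.14345409142631146
```

View pics/w9.png

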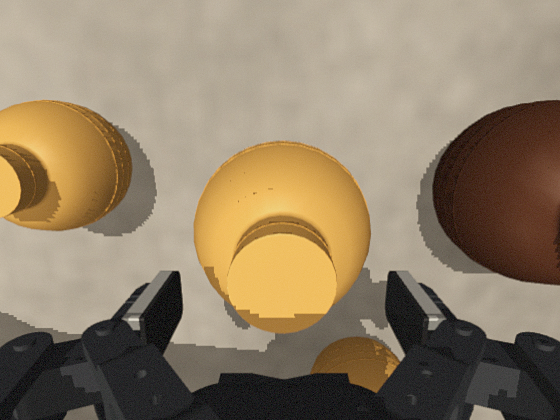

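```bash
python3 -m pendant '[[[-0.1,0.1,-1],[0,0,0],0],[[0,0,-0.7],[0,0,0],0],[[0,0,0],[0,0,0],90],[[0,0,0],[0,0,0],90]]' 50; python3 -m pendant '[[[0,0,0],[0,0,0],255],[[0,0,0],[0,0,0],255],[[0,0,0],[0,0,0],255]]'; python3 look.py w10;python3 foot.py w10 .135 .458 -.267
```

```text
clock: 11.02
position: [0.4584, -0.2675, 0.1267]
ee_rot: [1.0, 0.002, 0.003, -0.0]
ft_force: [0.5, 0.3, -0.9]
grip_width: 0.648
clock: 11.4
position: [0.4584, -0.2676, 0.1272]
ee_rot: [1.0, 0.002, 0.003, 0.0]
ft_force: [0.3, -0.1, -0.9]
grip_width: 0.54
11.4 [ 0.4584 -0.2676  0.1272] [[1.0, 0.003, 0.005], [0.003, -1.0, -0.0], [0.005, 0.0, -1.0]] [ 0.29 -0.07 -0.89] [ 0.98  0.29 -0.61  1.83  0.18  1.07  0.3 ] 0.5400062309989656
[[1.0, 0.001, 0.006, 0.458], [0.003, -0.96, -0.278, -0.196], [0.005, 0.278, -0.96, 0.253], [0.0, 0.0, 0.0, 1.0]]
foot [ 0.4585 -0.2667] r 0.0255 z 0.1357 cloudmean [ 0.4585 -0.2656  0.1356]
slope deg [-0.25 -1.17]
delta cm [0.01 0.09] z 0.12722752758526695
```

View pics/w10.png

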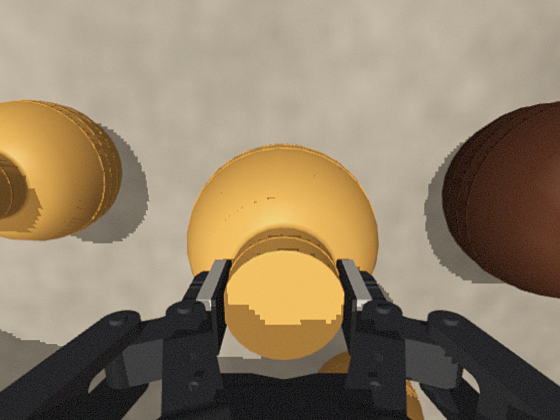

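The jaws hold the foot centrally, with pads at columns 225 and 345 and the foot at (284,305). I lift slowly.

```bash
python3 -m pendant '[[[0,0,0.5],[0,0,0],255],[[0,0,1],[0,0,0],255],[[0,0,2],[0,0,0],255],[[0,0,3],[0,0,0],255],[[0,0,3],[0,0,0],255],[[0,0,3],[0,0,0],255],[[0,0,2],[0,0,0],255],[[0,0,0],[0,0,0],255]]' 60; python3 look.py w11;python3 foot.py w11 .28 .458 -.267
```

```text
clock: 12.45
position: [0.457, -0.2663, 0.2791]
ee_rot: [1.0, 0.002, 0.002, -0.0]
ft_force: [-0.6, 0.5, -4.8]
grip_width: 0.533
12.45 [ 0.457  -0.2663  0.2791] [[1.0, 0.004, 0.004], [0.004, -1.0, 0.001], [0.004, -0.001, -1.0]] [-0.64  0.45 -4.83] [ 1.01  0.15 -0.63  1.64  0.09  1.37  0.38] 0.533416065023856
[[1.0, 0.003, 0.005, 0.456], [0.004, -0.961, -0.278, -0.195], [0.004, 0.278, -0.961, 0.405], [0.0, 0.0, 0.0, 1.0]]
foot [ 0.4572 -0.2632] r 0.021 z 0.2801 cloudmean [ 0.4569 -0.2507  0.28  ]
slope deg [-0.09  0.52]
delta cm [0.02 0.31] z 0.2790911406272586
```

View pics/w11.png

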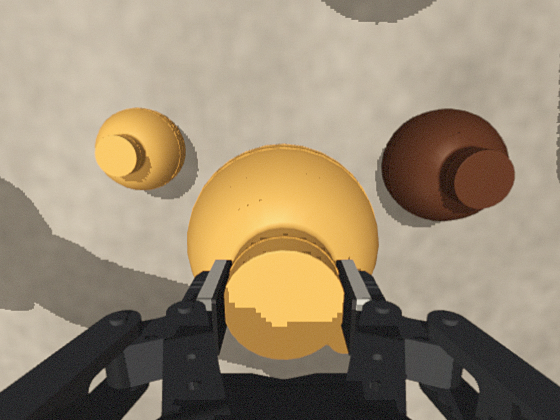

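The pot hangs securely. The weight reads 4.8 N and the foot is unchanged in the jaws at (284,305). Now over to the chuck at (0.5506, 0.011).

```bash
python3 -m pendant '[[[0.5,1.2,0],[0,0,0],255],[[0.8,2.5,0],[0,0,0],255],[[1,3,0],[0,0,0],255],[[1,3,0],[0,0,0],255],[[1,3,0],[0,0,0],255],[[1,3,0],[0,0,0],255],[[1,3,0],[0,0,0],255],[[1,3,0],[0,0,0],255],[[1,2.5,0],[0,0,0],255],[[0.8,1.5,0],[0,0,0],255],[[0.2,0.8,0],[0,0,0],255],[[0,0,0],[0,0,0],255]]'; python3 look.py w12
python3 - <<'E'
from workcell import manip
import cv2,pickle
d={}
for n in("top","scene"):
    d[n]=c=manip.camera(n);cv2.imwrite(f"pics/{n}2.png",c["pixels"][:,:,::-1])
pickle.dump(d,open("c2.pkl","wb"))
E
```

```text
clock: 14.0
position: [0.5463, 0.0197, 0.266]
ee_rot: [1.0, 0.006, -0.007, -0.005]
ft_force: [-0.1, -0.8, -3.9]
grip_width: 0.536
14.0 [0.5463 0.0197 0.266 ] [[1.0, 0.012, -0.014], [0.012, -1.0, 0.011], [-0.014, -0.011, -1.0]] [-0.12 -0.83 -3.87] [ 0.6   0.25 -0.83  1.6   0.18  1.38 -0.24] 0.5355255093174419
[[1.0, 0.016, -0.01, 0.547], [0.012, -0.963, -0.268, 0.09], [-0.014, 0.268, -0.963, 0.393], [0.0, 0.0, 0.0, 1.0]]
```

View pics/w12.png

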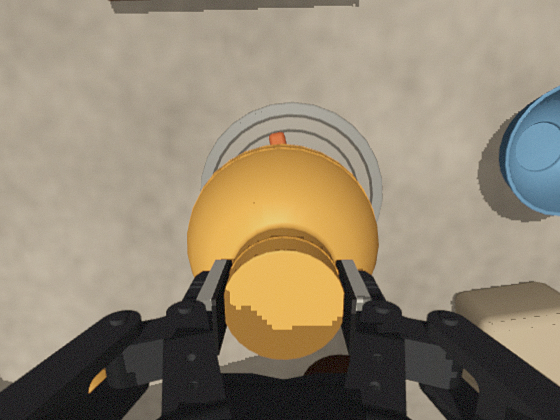

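View pics/scene2.png

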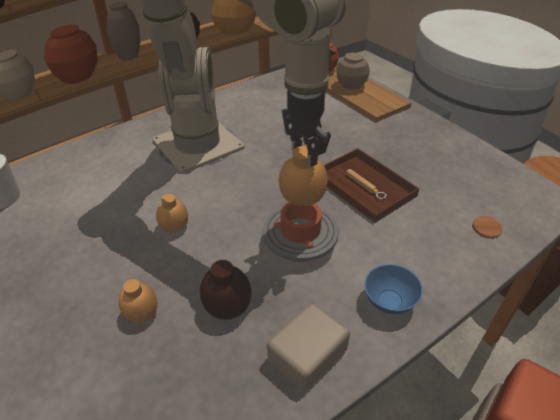

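```bash
for w in w2 w3 w4; do python3 meas.py $w | grep rim|tail -2; done; python3 -m pendant '[[[0.43,-0.9,0],[-0.6,-0.8,0],255],[[0,0,0],[0,0,0],255]]'; python3 look.py w13
```

```text
rim out [0.5502 0.0121] 0.0484 in [0.5501 0.0118] 0.0368 36
rim z 0.10038533043719754 table z 0.0005994722741883007
rim out [0.5504 0.0124] 0.0486 in [0.5496 0.0148] 0.0355 28
rim z 0.10041815584801339 table z 0.0005899992312226598
clock: 14.4
position: [0.551, 0.0066, 0.2664]
ee_rot: [1.0, 0.004, 0.001, 0.001]
ft_force: [0.4, -1.0, -3.9]
grip_width: 0.534
14.4 [0.551  0.0066 0.2664] [[1.0, 0.007, 0.002], [0.007, -1.0, -0.002], [0.002, 0.002, -1.0]] [ 0.37 -1.05 -3.91] [ 0.61  0.25 -0.82  1.6   0.19  1.37 -0.23] 0.5339572023578907
[[1.0, 0.006, 0.003, 0.551], [0.007, -0.96, -0.28, 0.078], [0.001, 0.28, -0.96, 0.392], [0.0, 0.0, 0.0, 1.0]]Traceback (most recent call last):
  File "meas.py", line 8, in <module>
    v,u=np.nonzero(t);P=plane(k,np.c_[u,v],.118);print('handle',len(P),cv2.minAreaRect(np.float32(P[:,:2]*1000)), W[t].mean(0))
                        ~~~~~^^^^^^^^^^^^^^^^^^^
  File "h.py", line 9, in plane
    d=rays(c,uv)@Rm(c).T; o=np.array(c["origin"]); return o+d*((z-o[2])/d[:,2])[:,None]
      ~~~~^^^^^^
  File "h.py", line 6, in rays
    n=cv2.undistortPoints(np.float64(uv).reshape(-1,1,2),c["K"],c["dist"]).reshape(-1,2)
      ~~~~~~~~~~~~~~~~~~~^^^^^^^^^^^^^^^^^^^^^^^^^^^^^^^^^^^^^^^^^^^^^^^^^
cv2.error: OpenCV(4.12.0) /io/opencv/modules/calib3d/src/undistort.dispatch.cpp:347: error: (-215:Assertion failed) CV_IS_MAT(_src) && CV_IS_MAT(_dst) && (_src->rows == 1 || _src->cols == 1) && (_dst->rows == 1 || _dst->cols == 1) && _src->cols + _src->rows - 1 == _dst->rows + _dst->cols - 1 && (CV_MAT_TYPE(_src->type) == CV_32FC2 || CV_MAT_TYPE(_src->type) == CV_64FC2) && (CV_MAT_TYPE(_dst->type) == CV_32FC2 || CV_MAT_TYPE(_dst->type) == CV_64FC2) in function 'cvUndistortPointsInternal'
```

```bash
python3 -m pendant '[[[-0.05,0.45,-1],[0,0,-0.4],255],[[0,0,-1],[0,0,0],255],[[0,0,-1],[0,0,0],255],[[0,0,0],[0,0,0],255]]'; python3 look.py w14
python3 - <<'E'
from workcell import manip
import cv2,numpy as np
a=[]
for n in("top","scene"):
    c=manip.camera(n)["pixels"]
    a.append(cv2.resize(c[130:230,200:300] if n=="top" else c[120:270,230:380],(400,400),interpolation=cv2.INTER_CUBIC))
cv2.imwrite("pics/pre.png",np.hstack(a)[:,:,::-1])
E
```

```text
clock: 14.95
position: [0.5497, 0.0122, 0.2335]
ee_rot: [1.0, 0.0, -0.0, 0.001]
ft_force: [0.5, -0.5, -4.7]
grip_width: 0.538
14.95 [0.5497 0.0122 0.2335] [[1.0, 0.001, -0.0], [0.001, -1.0, -0.001], [-0.0, 0.001, -1.0]] [ 0.51 -0.46 -4.71] [ 0.6   0.27 -0.82  1.65  0.21  1.31 -0.26] 0.537587196337304
[[1.0, 0.0, -0.0, 0.55], [0.0, -0.96, -0.28, 0.084], [-0.0, 0.28, -0.96, 0.36], [0.0, 0.0, 0.0, 1.0]]
```

View pics/pre.png

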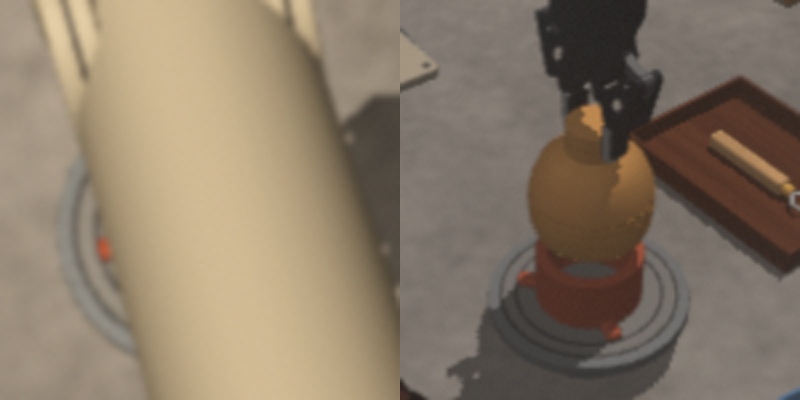

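The scene view shows the pot upright and just above the rim, in line with the chuck. TCP is within 1 mm of the axis, so I lower gently.

```bash
python3 -m pendant '[[[0.05,-0.05,-0.6],[0,0,0],255],[[0,0,-0.6],[0,0,0],255],[[0,0,-0.6],[0,0,0],255],[[0,0,0],[0,0,0],255]]'
```

```text
clock: 15.6
position: [0.5512, 0.0116, 0.216]
ee_rot: [1.0, 0.0, 0.001, 0.001]
ft_force: [0.1, 1.5, -3.4]
grip_width: 0.534
```

```bash
python3 -m pendant '[[[-0.05,0,-0.3],[0,0,0],255],[[0,0,-0.3],[0,0,0],255],[[0,0,-0.1],[0,0,0],255],[[0,0,0],[0,0,0],255]]'
```

```text
clock: 16.1
position: [0.5508, 0.0116, 0.2087]
ee_rot: [1.0, 0.0, 0.002, 0.001]
ft_force: [-0.2, -0.2, -4.4]
grip_width: 0.533
```

```bash
python3 -m pendant '[[[0,0,-0.1],[0,0,0],255],[[0,0,0],[0,0,0],255]]';python3 -m pendant '[[[0,0,-0.1],[0,0,0],255],[[0,0,0],[0,0,0],255]]'
```

```text
clock: 16.35
position: [0.5509, 0.0117, 0.2078]
ee_rot: [1.0, 0.0, 0.002, 0.001]
ft_force: [0.0, 0.1, -4.4]
grip_width: 0.534
clock: 16.6
position: [0.5511, 0.0117, 0.2075]
ee_rot: [1.0, 0.0, 0.002, 0.001]
ft_force: [-0.3, 0.0, -4.0]
grip_width: 0.534
```

```bash
python3 -m pendant '[[[0,0,-0.15],[0,0,0],255],[[0,0,0],[0,0,0],255]]';python3 -m pendant '[[[0,0,-0.1],[0,0,0],255],[[0,0,0],[0,0,0],255]]'
```

```text
clock: 16.85
position: [0.5512, 0.0116, 0.2075]
ee_rot: [1.0, -0.0, 0.002, 0.001]
ft_force: [0.1, -0.7, -4.1]
grip_width: 0.536
clock: 17.1
position: [0.5513, 0.0114, 0.2074]
ee_rot: [1.0, -0.0, 0.003, 0.002]
ft_force: [-1.1, 0.8, -2.2]
grip_width: 0.537
```

```bash
python3 -m pendant '[[[0,0,-0.25],[0,0,0],255],[[0,0,-0.1],[0,0,0],255]]';python3 look.py w15
python3 - <<'E'
from workcell import manip
import cv2
c=manip.camera("scene")["pixels"]
cv2.imwrite("pics/home.png",cv2.resize(c[140:270,230:380],(690,598),interpolation=cv2.INTER_CUBIC)[:,:,::-1])
E
```

```text
clock: 17.35
position: [0.5513, 0.0115, 0.2074]
ee_rot: [1.0, -0.0, 0.003, 0.003]
ft_force: [-6.5, -1.0, 6.0]
grip_width: 0.533
17.35 [0.5513 0.0115 0.2074] [[1.0, -0.001, 0.006], [-0.001, -1.0, -0.006], [0.006, 0.006, -1.0]] [-6.52 -1.05  6.02] [ 0.59  0.29 -0.82  1.68  0.23  1.26 -0.28] 0.5330020501080197
[[1.0, -0.002, 0.005, 0.551], [-0.001, -0.959, -0.284, 0.083], [0.006, 0.284, -0.959, 0.333], [0.0, 0.0, 0.0, 1.0]]
```

View pics/home.png

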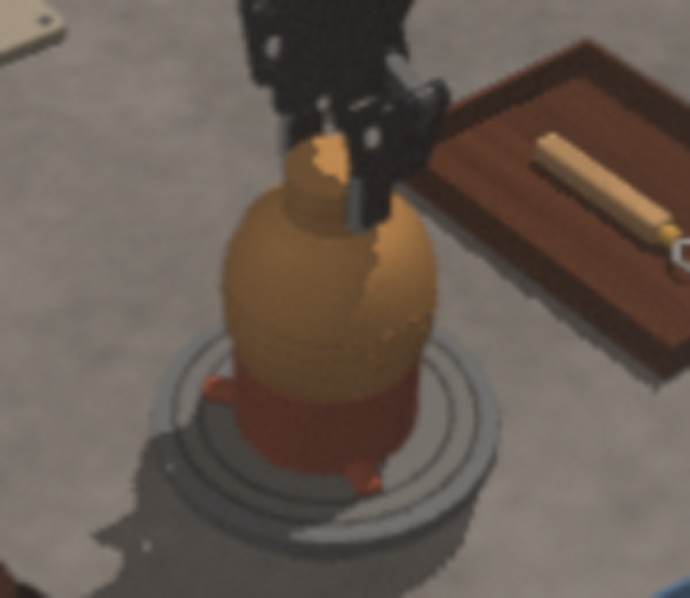

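The pot is seated. The z reading is 207.4 mm against 207.2 expected, force built up, and the shoulder meets the rim all round in the crop. I'll release slowly.

```bash
python3 -m pendant '[[[0,0,0],[0,0,0],255],[[0,0,0],[0,0,0],110],[[0,0,0],[0,0,0],100],[[0,0,0],[0,0,0],80],[[0,0,0],[0,0,0],40],[[0,0,0],[0,0,0],0],[[0,0,0],[0,0,0],0]]' 20;python3 look.py w16; python3 foot.py w16 .215 .5506 .0115
```

```text
clock: 18.32
position: [0.5522, 0.0117, 0.2073]
ee_rot: [1.0, -0.0, 0.004, 0.002]
ft_force: [-0.6, -0.4, 0.1]
grip_width: 0.997
18.325 [0.5522 0.0117 0.2073] [[1.0, -0.0, 0.008], [-0.0, -1.0, -0.005], [0.008, 0.005, -1.0]] [-0.6  -0.39  0.11] [ 0.59  0.29 -0.82  1.68  0.23  1.25 -0.28] 0.9966223044838494
[[1.0, -0.003, 0.007, 0.551], [-0.001, -0.959, -0.283, 0.084], [0.008, 0.283, -0.959, 0.333], [0.0, 0.0, 0.0, 1.0]]
foot [0.551  0.0111] r 0.0243 z 0.2156 cloudmean [0.5502 0.0124 0.2155]
slope deg [ 0.1  -1.01]
delta cm [-0.11 -0.06] z 0.20730022473809426
```

View pics/w16.png

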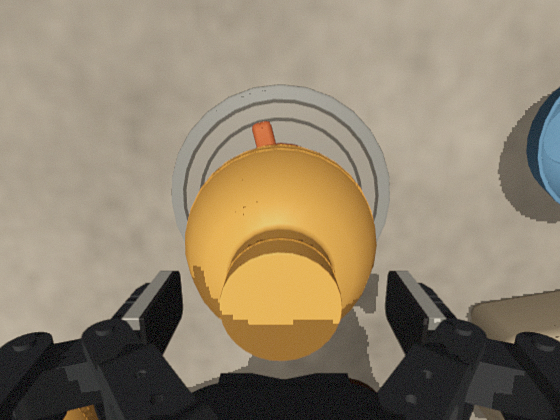

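The pot is free and standing, with its foot at (281,305) between open jaws. The foot height is 0.2156 against 0.215 expected, and the slope matches the 1.0 deg bias seen on the table. I retreat straight up.

```bash
python3 -m pendant '[[[-0.1,0,1],[0,0,0],0],[[0,0,2],[0,0,0],0],[[0,0,3],[0,0,0],0],[[0,0,4],[0,0,0],0],[[0,0,4],[0,0,0],0],[[-2,4,1],[0,0,0],0],[[-3,5,0],[0,0,0],0],[[-3,5,0],[0,0,0],0],[[0,0,0],[0,0,0],0],[[0,0,0],[0,0,0],0]]'
python3 - <<'E'
from workcell import manip
import cv2,pickle
from h import *
d={}
for n in("top","scene"):
    d[n]=c=manip.camera(n);cv2.imwrite(f"pics/{n}3.png",c["pixels"][:,:,::-1])
    W=cloud(c);m=np.hypot(W[...,0]-.55,W[...,1]-.011)<.05
    t=m&(W[...,2]>.207)&(W[...,2]<.223);print(n,t.sum(),W[t].mean(0).round(4))
    Q=W[t];print('slope',np.degrees(np.linalg.lstsq(np.c_[Q[:,:2]-Q[:,:2].mean(0),np.ones(len(Q))],Q[:,2],rcond=None)[0][:2]).round(2))
    u=(abs(W[...,0]-.487)<.11)&(abs(W[...,1]-.295)<.07);Q=W[u&(W[...,2]>.014)&(W[...,2]<.04)];print('tool',len(Q),Q.mean(0).round(4),np.percentile(Q[:,2],[5,50,95]).round(4))
E
```

```text
clock: 19.62
position: [0.4672, 0.1563, 0.3689]
ee_rot: [1.0, 0.0, 0.007, 0.002]
ft_force: [0.1, -0.3, 0.8]
grip_width: 1.001
top 354 [0.5472 0.0082 0.2141]
slope [ 0.99 -0.5 ]<stdin>:10: RuntimeWarning: Mean of empty slice.
  ret = um.true_divide(
Traceback (most recent call last):
IndexError: index -1 is out of bounds for axis 0 with size 0
```

View pics/top3.png

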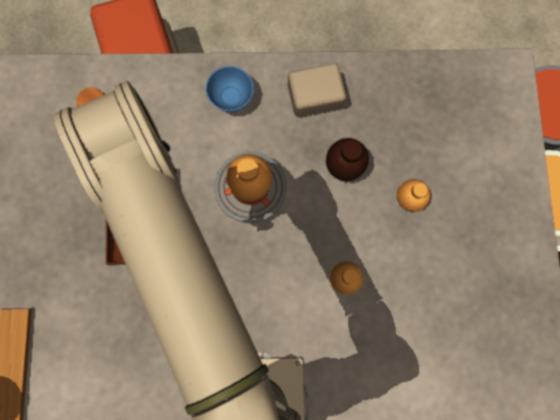

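The arm hides the tray from the top camera, so I check with the scene camera.

```bash
python3 - <<'E'
from workcell import manip
from h import *
c=manip.camera("scene");cv2.imwrite("pics/scene3.png",c["pixels"][:,:,::-1])
W=cloud(c);m=np.hypot(W[...,0]-.553,W[...,1]-.011)<.04
t=m&(W[...,2]>.209)&(W[...,2]<.222);Q=W[t];print(t.sum(),Q.mean(0).round(4))
u=(abs(W[...,0]-.487)<.11)&(abs(W[...,1]-.29)<.065);Q=W[u&(W[...,2]>.012)&(W[...,2]<.04)];print('tool',len(Q),Q.mean(0).round(4),np.percentile(Q[:,2],[5,50,95]).round(4))
E
```

```text
255 [0.5539 0.0057 0.2144]
tool 258 [0.4886 0.2865 0.0201] [0.0136 0.0207 0.025 ]
```

View pics/scene3.png

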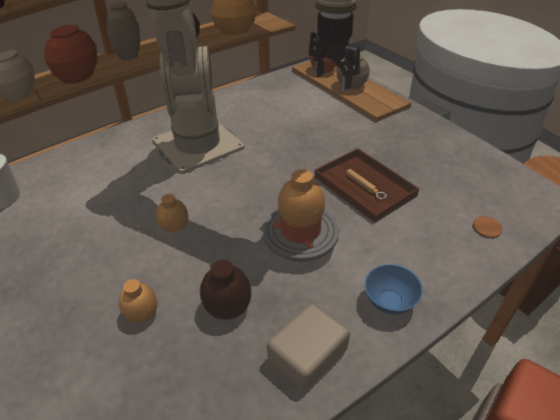

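The pot stands upright on the chuck, with its foot at (303,180), and the tool lies flat in the tray at (365,184). The gripper is clear and everything else is undisturbed.

```bash
python3 -c "
from workcell import manip
print(manip.hand_in())"
```

```text
the job is handed in; nothing more can be done
None
```

The job is done and handed in at about 20 s of the 64 s allowed. I laid the loop tool flat in the dark tray first. Then I set the 135 mm ochre pot neck-down on the chuck, seated it until about 10 N of contact, released it and moved the arm clear.

**Pot:** After release the foot top read z = 0.2156 m (0.215 expected when fully home), and the foot centre was within about 1 mm of the chuck axis by the wrist camera. I judged it upright because the depth slope of 1.0° matched the 0.9–1.2° read in similar close views while it stood on the table.

**Tool:** The final scene view shows it lying level in the tray. Its top was at about 20–25 mm, which fits a handle on the tray floor.

**Checks that failed or disagreed:**
- The top and scene cameras disagreed with each other by about 6 mm in x, so I positioned from the wrist camera.
- In the final check they put the foot 4–6 mm from the wrist camera's reading.
- The top camera's depth slope of about 1° also differed from the wrist's.
- The arm blocked the top camera's last view of the tray, so only the scene camera confirmed the tool there.

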